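# Start the egg cooker: lid, mains rocker, hard-boil key

## Robot

A 6-joint arm with a two-finger parallel gripper is mounted at the origin on a cart in front of the work surface, level with it; the furniture and walls round the work are solid. World frame = base frame: x ahead of the robot, y to its left, z up, the work surface at z = 0. Lengths are in m, angles in rad, forces in N, time in s.
With the tool pointing down it reaches from about 0.4 to 0.825 m from the base axis. Payload 7 kg.
Tool frame: the origin (TCP) lies midway between the tips of the shut fingers; the grasp point (between the pads) lies hold_point_z behind it (hold_point_z is the distance from the TCP to the grasp point, in m); z points along the fingers, y is the direction in which the jaws open and shut (so a half turn about z gives the same grasp; the last joint's range is limited). The gripper opens to 88 mm and grips with 3 to 60 N. Pads are 19 mm wide; open, the fingers measure 130 mm over their backs; the gripper's body (78 mm by 193 mm) begins 47 mm behind the grasp point.
Start: joints at [1.537, 0.359, 0.012, 0, -1.224, -0.288], TCP at [0.213, 0.64, 0.227] pointing down, gripper open.
Joint ranges: [-3.07, 3.07], [-1.43, 2.12], [-1.02, 1.25], [-3.03, 1.67], [-3.05, -0], [-3.03, 3.03]. Speed limits (rad/s): [2.39, 2.39, 3.01, 3.14, 3.14, 3.14].

## Interface

Orientations are given as [roll, pitch, yaw] about the fixed x, y, z axes, in that order (R = Rz(yaw) Ry(pitch) Rx(roll)).
In Python, from station import * gives the robot as it stands. The module is installed in compiled form; this text tells all that it offers.
- The arm moves only by the tool arm_command, never from a script. Its arguments are lists of equal length, an entry for each row: "fingers": the closure, from -1 (fully open) to 1 (shut); "dp": the shift along the world's x, y, z in m, a list of three; "roll": the turn about the world's z in rad. In form: {"fingers": [fingers, ...], "dp": [[x, y, z], ...], "roll": [roll, ...]}. A call has 1 to 8 rows; each row shifts and turns the pose as measured when the row begins; what a row does not reach is not made up. A row lasts 1/10 s, in which the tool goes at most 50 mm and 8.59 degrees, less where a joint would pass 70% of its speed; a pose out of reach is approached as far as the arm can. A call is refused whole if a number of a shift passes 0.05 or a number of a turn 0.15, either way. A call with a gripper value outside its range is refused whole. The fingers move at their own pace and stop on an object; "newtons" is the grip in N (left out, the last holds). Time passes only in rows, so rows that do not move let the fingers close. It gives the time, the measured TCP pose, the force and the opening at its end, in the units of the state.
- get_state(): the state, without advancing time (a new reading comes with each control period).
- grab_frame(name): name is "scene" or "top" or "wrist"; returns the picture (384x512x3 uint8, blue, green, red); there is no depth.
- calibration(name): a dict with "fx", "fy", "cx", "cy" (pixels), "k1" (the pictures are not rectified: a ray, as slopes to the right and down, at radius r is drawn at 1 + k1 r^2 times it, then the intrinsics apply), "R" (3x3) and "t" (3): a world point X has camera coordinates R X + t; the wrist camera has in their place "hand_eye" (4x4, takes a point from camera to tool coordinates, whose origin is the TCP and whose axes are the flange's). Camera axes: x right, y down, z forward; pixel columns grow to the right and rows downward; lengths in m; the calibration is good to about 2 mm. A picture is of the moment at which its call begins: read the wrist's pose just before it. calibration takes no time and is no camera call.
- job_done(): hands the job in, once; it reports no verdict.
The state is a dict: "t": time; "q": joint angles; "qd": joint speeds; "joint_efforts": joint torques, N m; "eef_pos": TCP position; "ee_rot": TCP orientation; "force": force on the tool from outside, world axes, zero at the start; "moment": the same for the moment, N m; "width": finger opening in m.
Only numpy, scipy, OpenCV 4.12 (cv2) and the standard library are available. Lean on these libraries where they do the work, as an engineer would, in place of code of your own. Each camera call takes 0.05 s, during which the arm holds its last target.

## Task

The eggs are in the egg cooker; set it going with light touches of the fingertips. Push its lid fully shut at the tab on the front edge, then press the bar-marked left end of the rocker on its panel to switch the mains on, and only then press the large round key at the right end of the panel fully down and let it spring back. Pinch and lift nothing, do not press the small key, and leave the cooker and everything else on the worktop where it stands.

Things in the scene. Friction and masses are not known exactly. Their poses are not given: they have to be found in the camera images.
- egg_cooker: loose egg cooker, about 2 kg: round steel drum 190 mm across, 132 mm high, open on six eggs; black control console 176 mm wide in front; domed lid hinged at the back. Origin: centre of the drum's underside, on the worktop. x from console to hinge (away from the robot at yaw 0), y left, z up. Console panel: centre at x -0.128, z 0.098, leaning 0.2 rad to the front; left to right: rocker, small key, large key
- lid (a joint): opening angle of the lid in rad: 0 fully shut, 0.45 to 0.85 at the start. Hinge axis along the cooker's y through x = +0.106, z = 0.133 of its frame. The hinge is stiff: the lid stays at any angle and needs 1 to 3 N at the tab, then closes on a firm rubber seal
- lid_tab (a point): point on top of the black finger tab at the middle of the lid's front edge (tab 60 mm wide, 36 mm deep, 14 mm thick, its front half clear of the dome), 211 mm from the hinge axis; 153 mm above the worktop and 105 mm in front of the drum's centre when shut. Dome: 196 mm across, its top at 166 mm when shut
- rocker (a joint): angle of the mains rocker in rad: 0 off, 0.28 fully on. It stays where it is left and takes 1 to 2 N near the end
- rocker_on (a point): middle of the on half of the grey rocker's face (left half, moulded with a short bar), 15 mm left of the pivot, at the panel's left end. Rocker 47 x 25 mm, long side along the cooker's y, its face a shallow V. Off, this half rises to the left by 0.28 rad; pressed 4 to 5 mm down it lies level with the panel, 6 mm proud of it. The other half carries a small ring
- hard_key (a joint): travel of the large key in m: 0 up, 0.005 fully down; spring return, 3.5 N at the bottom
- hard_key_top (a point): centre of the top of the large round metal key, 36 mm across, standing 8 mm proud of the panel, at its right end: cooks the eggs hard
- soft_key (a joint): travel of the small key in m, like the large one's
- soft_key_top (a point): centre of the top of the small round metal key, 24 mm across, in the middle of the panel: cooks the eggs soft
- salt_shaker: glass salt shaker with a metal cap, 44 mm across, 90 mm tall, standing just right of the cooker; a bystander. Origin: centre of its underside
- espresso_cup: green and white cup, 64 mm across and 48 mm tall with a handle, standing just left of the cooker; a bystander. Origin: centre of its underside
- teaspoon: teaspoon, 132 mm long, lying on the worktop left of the cooker; a bystander. Origin: centre of its underside
- tea_glass: small clear glass, 49 mm across, 62 mm tall, on the worktop to the right, in front of the sink; a bystander. Origin: centre of its underside
- garlic: garlic bulb, 50 mm across, on the worktop left of the cooker, beside the chopping board; a bystander. Origin: centre of its underside

How it is judged:
By the outcome, as a careful person would: the job done as asked, in the order asked, and still so for the second after the job is handed in, with the robot touching nothing.
It also fails if it takes over 48 s, if anything falls off the work surface, if the arm or the gripper's body presses on something with over 40 N, if the wrist force passes 120 N, or if a joint passes its speed limit or range.

## Working session

There is one attempt and no reset: what is moved stays moved. The work goes in short steps, Python scripts to look and compute and a tool call to move; the robot and the scene stay as the last step left them, time stands still between calls to the robot, and variables do not carry over. Pictures are saved under pics/ and viewed, and the job is handed in when it is done.

Besides the shell and the picture viewer there is one more tool, called after ">>>" by a JSON object that holds its "name" and its "arguments". arm_command: Moves the arm, as the interface text tells. Its arguments: {"type":"object","properties":{"fingers":{"type":"array"},"dp":{"type":"array"},"roll":{"type":"array"},"newtons":{"type":"number"}},"required":["fingers","dp","roll"]}

```bash
mkdir -p pics
python3 - <<'E'
from station import *
import cv2
print(get_state())
for n in("scene","top"):
    cv2.imwrite(f"pics/{n}0.png",grab_frame(n)); print(n,calibration(n))
print(calibration("wrist"))
E
```

```text
{'t': 0.0, 'q': array([ 1.53708212e+00,  3.59430693e-01,  1.10831836e-02, -3.90995477e-04,
       -1.22411695e+00, -2.88112506e-01]), 'qd': array([-0.00016103,  0.00109313,  0.00131815, -0.00034101,  0.00120002,
        0.00010437]), 'joint_efforts': array([-9.23747939e-04, -5.82714558e+01,  2.93051273e+01,  6.99724853e+00,
        6.86983185e-03, -1.68769852e-04]), 'eef_pos': array([0.21335112, 0.6398787 , 0.22559759]), 'ee_rot': array([ 3.13988883e+00, -1.21632386e-04, -3.21959768e-01]), 'force': array([ 0.32818986, -0.06997218,  0.5363041 ]), 'moment': array([-0.01559282, -0.01701762,  0.02567993]), 'width': 0.08773285664852823}
scene {'fx': 479.6287105574088, 'fy': 479.6287105574088, 'cx': 254.8850505632248, 'cy': 190.12973597931807, 'k1': 0.06957871370143845, 'R': array([[ 9.99976490e-01, -5.06968939e-03,  4.61710089e-03],
       [ 2.58973185e-04, -6.44932087e-01, -7.64239842e-01],
       [ 6.85217513e-03,  7.64223070e-01, -6.44915612e-01]]), 't': array([-0.57622039,  0.2291674 ,  1.28029982])}
top {'fx': 415.7627602246716, 'fy': 415.7627602246716, 'cx': 254.967099938255, 'cy': 190.16308296030232, 'k1': -0.0009453719424561048, 'R': array([[ 0.00437003, -0.99978992, -0.02002551],
       [-0.99057144, -0.0015859 , -0.13698801],
       [ 0.13692747,  0.02043534, -0.99037027]]), 't': array([0.20718543, 0.56272195, 1.2044264 ])}
{'fx': 317.85920915269406, 'fy': 317.85920915269406, 'cx': 253.76834183719595, 'cy': 191.05991625020695, 'k1': -0.06824515126980536, 'hand_eye': array([[ 4.74058452e-04, -9.58676098e-01, -2.84499411e-01,
         7.78372677e-02],
       [ 9.99999873e-01,  4.05168289e-04,  3.00996183e-04,
        -4.02959313e-04],
       [-1.73287707e-04, -2.84499517e-01,  9.58676168e-01,
        -1.58030093e-01],
       [ 0.00000000e+00,  0.00000000e+00,  0.00000000e+00,
         1.00000000e+00]])}
```

View pics/scene0.png

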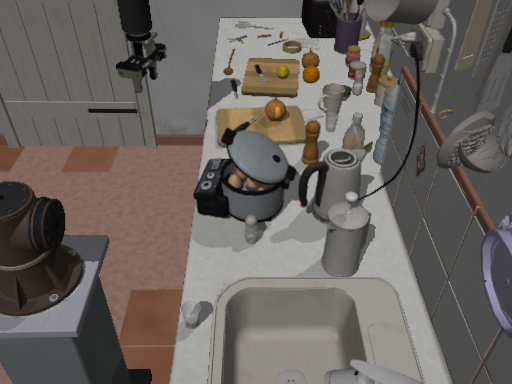

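View pics/top0.png

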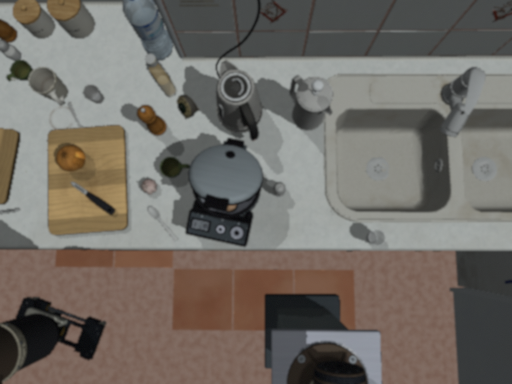

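The top view shows the cooker at about (225,190), with its console at (220,225). The rocker is at (200,223), the small key at (221,229) and the large key at (237,233). I'll zoom in.

```bash
cat > h.py <<'E'
import numpy as np, cv2
from station import *
def proj(c,X):
    X=np.atleast_2d(X); p=X@np.array(c["R"]).T+c["t"]; s=p[:,:2]/p[:,2:]
    r2=(s**2).sum(1,keepdims=True); s=s*(1+c["k1"]*r2)
    return s*[c["fx"],c["fy"]]+[c["cx"],c["cy"]]
def ray(c,u,v):
    d=np.array([(u-c["cx"])/c["fx"],(v-c["cy"])/c["fy"]]); s=d.copy()
    for _ in range(20): s=d/(1+c["k1"]*(s@s))
    R=np.array(c["R"]); o=-R.T@c["t"]; w=R.T@np.array([s[0],s[1],1]); return o,w/np.linalg.norm(w)
def onz(c,u,v,z):
    o,w=ray(c,u,v); return o+w*(z-o[2])/w[2]
def rot(rpy):
    from scipy.spatial.transform import Rotation as Ro
    return Ro.from_euler("xyz",rpy).as_matrix()
def wristcal(st):
    c=dict(calibration("wrist")); H=np.array(c["hand_eye"]); T=np.eye(4); T[:3,:3]=rot(st["ee_rot"]); T[:3,3]=st["eef_pos"]
    M=np.linalg.inv(T@H); c["R"]=M[:3,:3]; c["t"]=M[:3,3]; return c
E
python3 - <<'E'
from h import *
a=cv2.imread("pics/top0.png")[130:260,140:300]; cv2.imwrite("pics/topz.png",cv2.resize(a,None,fx=4.5,fy=4.5,interpolation=cv2.INTER_CUBIC))
a=cv2.imread("pics/scene0.png")[115:255,185:310]; cv2.imwrite("pics/scz.png",cv2.resize(a,None,fx=4.2,fy=4.2,interpolation=cv2.INTER_CUBIC))
E
```

```text
(no output)
```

View pics/topz.png

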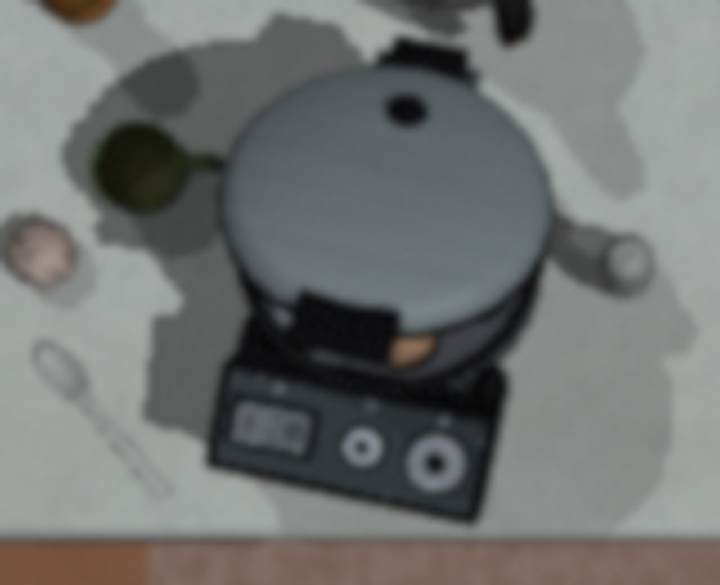

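View pics/scz.png

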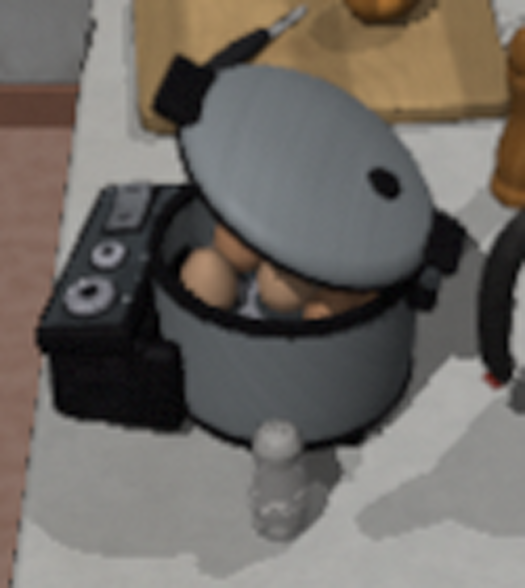

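Run:
```python
from h import *
T=calibration("top");S=calibration("scene")
f=lambda x,y,s,ox,oy:((x+.5)/s-.5+ox,(y+.5)/s-.5+oy)
def tri(a,b):
    o1,w1=ray(T,*a);o2,w2=ray(S,*b)
    A=np.stack([w1,-w2],1);k=np.linalg.lstsq(A,o2-o1,rcond=None)[0]
    p,q=o1+k[0]*w1,o2+k[1]*w2; return (p+q)/2,np.linalg.norm(p-q)
P={}
for n,a,b,z in(("large",(436,464),(88,295),.1058),("small",(362,446),(108,253),.1058),("rock",(271,428),(128,205),.104),("tab",(347,325),(182,88),None),("knob",(406,109),(384,182),None)):
    ta=f(*a,4.5,140,130);sb=f(*b,4.2,185,115)
    p,e=tri(ta,sb);print(n,p.round(4),e.round(4))
    if z: print("  top",onz(T,*ta,z).round(4),"scene",onz(S,*sb,z).round(4)); P[n]=onz(T,*ta,z)
d=P["rock"]-P["large"]; print("yaw",np.arctan2(-d[0],d[1]))
```

```text
large [0.4323 0.2589 0.102 ] 0.0012
  top [0.4327 0.2587 0.1058] scene [0.4322 0.2541 0.1058]
small [0.4433 0.3052 0.1029] 0.0012
  top [0.4437 0.305  0.1058] scene [0.4431 0.3015 0.1058]
rock [0.4543 0.3625 0.103 ] 0.0012
  top [0.4548 0.3625 0.104 ] scene [0.4539 0.361  0.104 ]
tab [0.5023 0.2993 0.2489] 0.0032
knob [0.6382 0.2732 0.1902] 0.002
yaw -0.2100140891294589
```

>>> {"name": "arm_command", "arguments": {"fingers": [1,1,1,1,1,1,1,1], "dp": [[0,0,0.04],[0,0,0.04],[0.02,-0.04,0.01],[0.02,-0.04,0],[0.02,-0.04,0],[0.03,-0.03,0],[0.03,-0.03,0],[0.03,-0.03,0]], "roll": [0.05,0.06,0,0,0,0,0,0], "newtons": 10}}

```text
t: 0.9
eef_pos: [0.3628, 0.4236, 0.313]
ee_rot: [3.131, -0.001, -0.2]
force: [0.5, 1.4, 0.4]
width: 0.0293
```

>>> {"name": "arm_command", "arguments": {"fingers": [1,1,1,1,1], "dp": [[0.01,-0.04,0],[0.01,-0.04,0],[0,-0.02,0],[0,0,0],[0,0,0]], "roll": [0,0,0,0,0]}}

```text
t: 1.4
eef_pos: [0.3853, 0.3151, 0.3117]
ee_rot: [3.129, -0.0, -0.206]
force: [0.1, 0.5, 0.4]
width: 0.0003
```

Run:
```python
from h import *
s=get_state(); print(s["eef_pos"],s["ee_rot"],s["force"],s["width"],s["q"].round(2))
import pickle; c=wristcal(s); pickle.dump(c,open("w1.pkl","wb"))
a=grab_frame("wrist"); cv2.imwrite("pics/w1.png",a)
```

```text
[0.38528845 0.31513406 0.31168914] [ 3.12929497e+00 -3.00893750e-04 -2.06165780e-01] [0.07425895 0.50902945 0.36808706] 0.0002671214210155956 [ 1.08  0.02 -0.22  0.   -1.34  0.28]
```

View pics/w1.png

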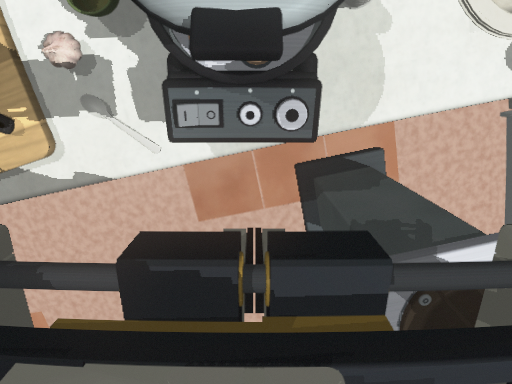

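The wrist view shows the panel level in the picture: rocker at (198,115), small key at (250,114), large key at (292,114) and tab at (236,33). I'll measure them.

Run:
```python
from h import *
import pickle
c=pickle.load(open("w1.pkl","rb")); a=cv2.imread("pics/w1.png")
g=cv2.cvtColor(a,cv2.COLOR_BGR2GRAY)
m=((g>150)*255).astype(np.uint8); m[:92]=0;m[140:]=0;m[:,:160]=0;m[:,320:]=0
n,l,st,ce=cv2.connectedComponentsWithStats(m)
for i in range(1,n):
    if st[i,4]>60: print(st[i],ce[i])
for nm,u,v,z in(("large",291.8,114.3,.1058),("small",250,114,.1058),("rockC",197.5,115,.104),("rockL",173,116,.107),("bar",185,116,.106),("rockR",222,115,.104),("panL",164,113,.098),("panR",319,113,.098)):
    print(nm,onz(c,u,v,z).round(4))
# tab corners at known-ish height .249
for u,v in((190,57),(281,58),(236,33)): print(onz(c,u,v,.245).round(4))
s=get_state();print(proj(c,s["eef_pos"]))
b=a[0:150,150:330];cv2.imwrite("pics/w1z.png",cv2.resize(b,None,fx=4,fy=4,interpolation=cv2.INTER_CUBIC))
```

```text
[277 100  30  30 556] [291.74100719 114.40107914]
[178 105  20  22 323] [187.89473684 114.9752322 ]
[240 105  20  20 244] [249.9057377  114.17213115]
[160 121   8  19 129] [162.99224806 130.78294574]
large [0.4344 0.2589 0.1058]
small [0.4442 0.3048 0.1058]
rockC [0.4554 0.3628 0.104 ]
rockL [0.4602 0.3894 0.107 ]
bar [0.4573 0.3764 0.106 ]
rockR [0.4496 0.3358 0.104 ]
panL [0.4656 0.4008 0.098 ]
panR [0.429  0.2271 0.098 ]
[0.4957 0.3347 0.245 ]
[0.4826 0.2757 0.245 ]
[0.5038 0.3016 0.245 ]
[[253.75427946 245.51831661]]
```

View pics/w1z.png

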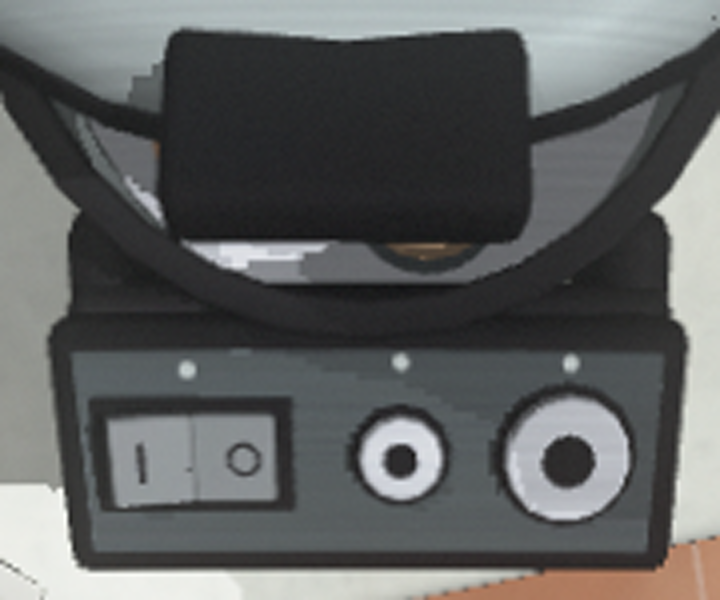

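>>> {"name": "arm_command", "arguments": {"fingers": [1,1,1,1,1,1,1], "dp": [[0.035,-0.004,0],[0.035,-0.004,0],[0.035,-0.004,0],[0.004,0,-0.01],[0,0,-0.015],[0,0,-0.005],[0,0,0]], "roll": [0,0,0,0,0,0,0]}}

```text
t: 2.15
eef_pos: [0.4964, 0.311, 0.2777]
ee_rot: [3.128, 0.002, -0.196]
force: [0.4, -0.1, 0.2]
width: 0.0007
```

Run:
```python
from h import *
s=get_state(); print(s["eef_pos"],s["force"])
for n,b in(("scene",(115,255,185,310)),):
    a=grab_frame(n)[b[0]-30:b[1],b[2]:b[3]]; cv2.imwrite("pics/s2.png",cv2.resize(a,None,fx=3.5,fy=3.5,interpolation=cv2.INTER_CUBIC))
```

```text
[0.49637695 0.31100382 0.27768837] [ 0.41371885 -0.13598983  0.16474434]
```

View pics/s2.png

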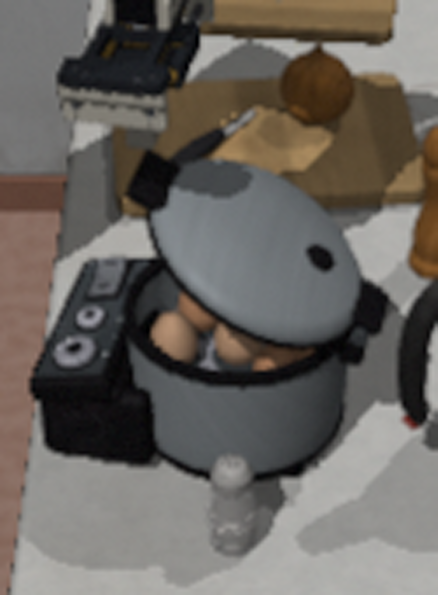

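Run:
```python
from h import *
s=get_state(); print(s["eef_pos"],proj(calibration("scene"),s["eef_pos"]),proj(calibration("scene"),s["eef_pos"]+[0,0,.1]))
a=grab_frame("scene")[60:180,185:285]; cv2.imwrite("pics/s3.png",cv2.resize(a,None,fx=5,fy=5,interpolation=cv2.INTER_CUBIC))
cv2.imwrite("pics/w3.png",grab_frame("wrist"))
```

```text
[0.49634716 0.31106669 0.27801041] [[226.18776716 124.34879886]] [[224.86480899  92.13742055]]
```

View pics/s3.png

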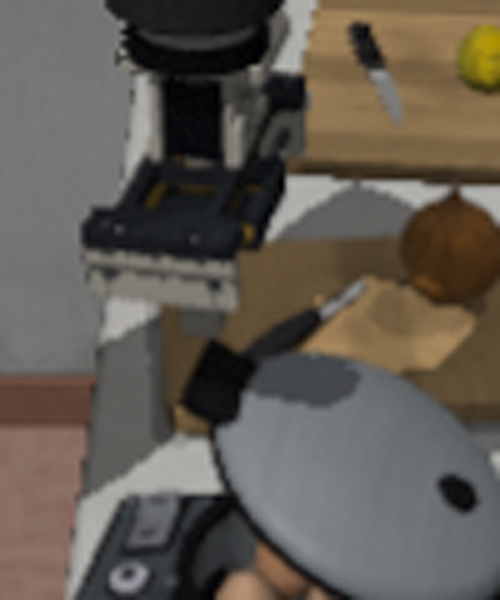

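View pics/w3.png

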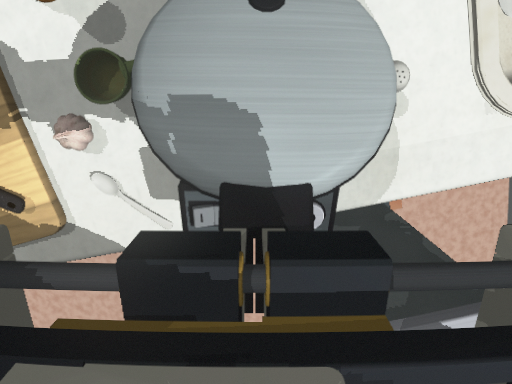

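The tip is about 8 mm left of the tab's centre, with the tab at columns 220–313 and the TCP at column 254. I'll shift right, then lower to contact.

>>> {"name": "arm_command", "arguments": {"fingers": [1,1,1,1,1,1], "dp": [[-0.002,-0.008,0],[0,0,-0.01],[0,0,-0.005],[0,0,-0.004],[0,0,-0.003],[0,0,0]], "roll": [-0.01,0,0,0,0,0]}}

```text
t: 2.9
eef_pos: [0.4942, 0.3029, 0.2579]
ee_rot: [3.133, -0.002, -0.206]
force: [-1.0, 0.8, 0.6]
width: 0.0002
```

>>> {"name": "arm_command", "arguments": {"fingers": [1,1,1,1], "dp": [[-0.002,0,-0.004],[-0.002,0.0005,-0.004],[-0.002,0.0005,-0.004],[-0.002,0.0005,-0.004]], "roll": [0,0,0,0]}}

```text
t: 3.3
eef_pos: [0.4859, 0.3048, 0.2414]
ee_rot: [3.134, -0.002, -0.206]
force: [-0.4, 0.2, 1.6]
width: 0.0005
```

>>> {"name": "arm_command", "arguments": {"fingers": [1,1,1,1,1,1], "dp": [[-0.002,0.0005,-0.004],[-0.002,0.0005,-0.004],[-0.002,0.0005,-0.004],[-0.002,0.0005,-0.004],[-0.001,0,-0.004],[-0.001,0,-0.004]], "roll": [0,0,0,0,0,0]}}

```text
t: 3.9
eef_pos: [0.4748, 0.307, 0.215]
ee_rot: [3.134, -0.002, -0.206]
force: [-1.3, 0.4, 1.5]
width: 0.0005
```

Run:
```python
from h import *
s=get_state(); print(s["eef_pos"],s["force"])
a=grab_frame("scene")[85:225,185:310]; cv2.imwrite("pics/s4.png",cv2.resize(a,None,fx=4.2,fy=4.2,interpolation=cv2.INTER_CUBIC))
cv2.imwrite("pics/w4.png",grab_frame("wrist"))
```

```text
[0.47479686 0.30703287 0.21498889] [-1.34956107  0.38478434  1.4836564 ]
```

View pics/s4.png

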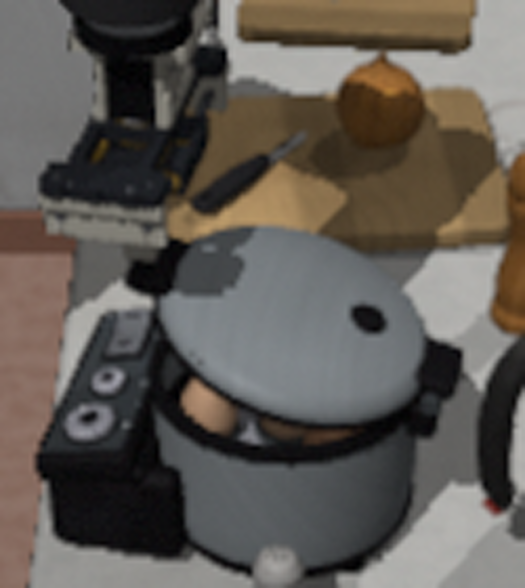

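View pics/w4.png

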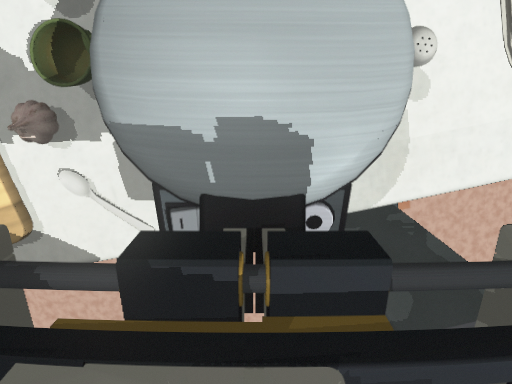

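The tip is centred on the tab (columns 201–305) and the lid is following. I'll continue along the arc.

>>> {"name": "arm_command", "arguments": {"fingers": [1,1,1,1,1,1,1,1], "dp": [[-0.002,0.0005,-0.005],[-0.002,0.0005,-0.005],[-0.001,0.0005,-0.005],[-0.001,0,-0.005],[-0.001,0,-0.005],[-0.001,0,-0.005],[-0.001,0,-0.005],[-0.001,0,-0.005]], "roll": [0,0,0,0,0,0,0,0]}}

```text
t: 4.8
eef_pos: [0.4642, 0.3088, 0.1718]
ee_rot: [3.134, -0.002, -0.206]
force: [-0.1, 0.6, 1.5]
width: 0.0004
```

>>> {"name": "arm_command", "arguments": {"fingers": [1,1,1,1,1], "dp": [[-0.001,0,-0.004],[0,0,-0.004],[0,0,-0.004],[0,0,-0.002],[0,0,-0.002]], "roll": [0,0,0,0,0]}}

```text
t: 5.3
eef_pos: [0.4628, 0.3085, 0.1538]
ee_rot: [3.133, -0.002, -0.206]
force: [0.4, -0.1, 0.1]
width: 0.0004
```

Run:
```python
from h import *
s=get_state(); print(s["eef_pos"],s["force"])
a=grab_frame("scene")[85:225,185:310]; cv2.imwrite("pics/s5.png",cv2.resize(a,None,fx=4.2,fy=4.2,interpolation=cv2.INTER_CUBIC))
cv2.imwrite("pics/w5.png",grab_frame("wrist"))
```

```text
[0.46284042 0.30845815 0.15382783] [ 0.41926375 -0.12919801  0.13533019]
```

View pics/s5.png

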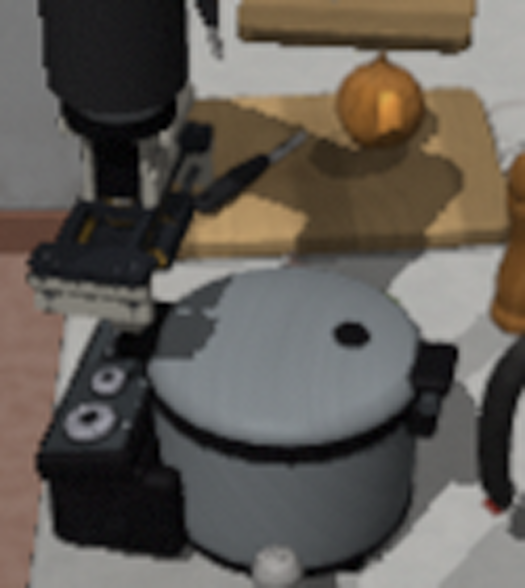

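View pics/w5.png

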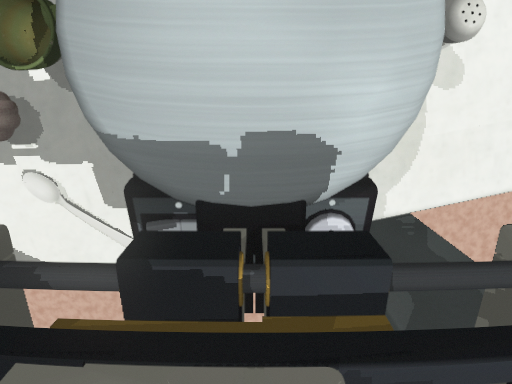

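The lid looks almost shut. I'll press in small steps to feel for the seal.

>>> {"name": "arm_command", "arguments": {"fingers": [1,1], "dp": [[0,0,-0.002],[0,0,-0.002]], "roll": [0,0]}}

```text
t: 5.6
eef_pos: [0.4631, 0.3085, 0.1529]
ee_rot: [3.134, -0.003, -0.205]
force: [-10.9, -2.9, 22.9]
width: 0.0008
```

>>> {"name": "arm_command", "arguments": {"fingers": [1,1,1,1,1], "dp": [[-0.0005,0,0.001],[-0.0005,0,0.002],[0,0,0.02],[-0.03,0.01,0.04],[-0.04,0,0.04]], "roll": [0,0,0,0,0]}}

```text
t: 6.1
eef_pos: [0.3949, 0.3165, 0.2502]
ee_rot: [3.124, 0.001, -0.209]
force: [0.3, 2.0, 0.8]
width: 0.0005
```

>>> {"name": "arm_command", "arguments": {"fingers": [1,1,1,1], "dp": [[-0.01,0.005,0.04],[0,0,0.02],[0,0,0],[0,0,0]], "roll": [0,0,0,0]}}

```text
t: 6.5
eef_pos: [0.3821, 0.3227, 0.3185]
ee_rot: [3.134, -0.002, -0.206]
force: [-0.1, 0.3, -0.6]
width: 0.0005
```

Run:
```python
from h import *
import pickle
s=get_state(); print(s["t"],s["eef_pos"],s["force"]); c=wristcal(s); pickle.dump(c,open("w6.pkl","wb"))
w=grab_frame("wrist"); cv2.imwrite("pics/w6.png",w)
t=grab_frame("top"); cv2.imwrite("pics/top6.png",t);sc=grab_frame("scene");cv2.imwrite("pics/scene6.png",sc)
a=sc[115:255,185:310]; A=cv2.resize(a,None,fx=4.2,fy=4.2,interpolation=cv2.INTER_CUBIC);cv2.imwrite("pics/s6.png",A)
```

```text
6.5 [0.38212033 0.3226727  0.31848985] [-0.12274493  0.32963017 -0.61824841]
```

View pics/w6.png

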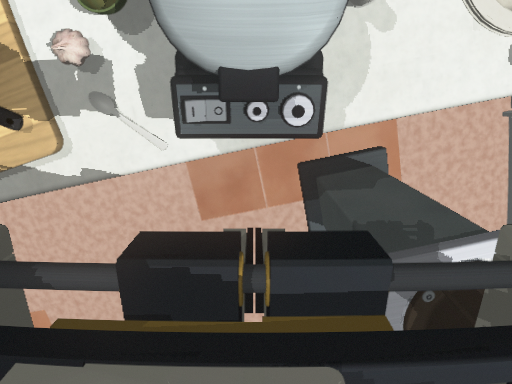

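View pics/s6.png

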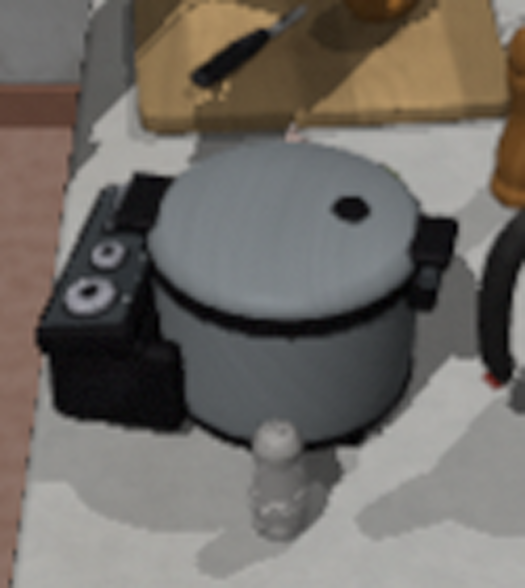

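Run:
```python
from h import *
import pickle
c=pickle.load(open("w6.pkl","rb")); a=cv2.imread("pics/w6.png"); g=cv2.cvtColor(a,cv2.COLOR_BGR2GRAY)
m=((g>150)*255).astype(np.uint8); m[:84]=0;m[134:]=0;m[:,:182]=0;m[:,322:]=0
n,l,st,ce=cv2.connectedComponentsWithStats(m)
for i in range(1,n):
    if st[i,4]>20: print(st[i],ce[i], onz(c,*(st[i,:2]+(st[i,2:4]-1)/2),.1058).round(4))
# shift in fixed views (front console area)
for nm,(r0,r1,c0,c1) in (("top",(215,240,185,250)),("scene",(160,215,196,215))):
    A,B=[cv2.imread(f"pics/{nm}{k}.png",0)[r0:r1,c0:c1].astype(np.float32) for k in(0,6)]
    print(nm,cv2.phaseCorrelate(A,B,cv2.createHanningWindow((c1-c0,r1-r0),cv2.CV_32F)))
    X=cv2.imread(f"pics/{nm}6.png"); o=np.array([.5725,.2874]);x=np.array([.978,-.208]);y=np.array([.208,.978])
    pts=[np.r_[o+p*x+q*y,z] for p,q,z in((-.123,.03,.153),(-.123,-.03,.153),(-.105,0,.153),(.0,0,.166))]
    P=proj(calibration(nm),np.array(pts)); print(P.round(1))
    r=(130,260,140,300) if nm=="top" else (115,255,185,310)
    Z=cv2.resize(X[r[0]:r[1],r[2]:r[3]],None,fx=4.5 if nm=="top" else 4.2,fy=4.5 if nm=="top" else 4.2,interpolation=cv2.INTER_CUBIC)
    k=4.5 if nm=="top" else 4.2
    for p in P: cv2.circle(Z,(int((p[0]-r[2]+.5)*k),int((p[1]-r[0]+.5)*k)),3,(0,0,255),-1)
    cv2.imwrite(f"pics/{nm}6z.png",Z)
P=proj(c,np.array(pts));print(P.round(1))
Z=cv2.resize(a[20:145,160:340],None,fx=4,fy=4,interpolation=cv2.INTER_CUBIC)
for p in P: cv2.circle(Z,(int((p[0]-160+.5)*4),int((p[1]-20+.5)*4)),3,(0,0,255),-1)
cv2.imwrite("pics/w6z.png",Z)
```

```text
[284  96  29  30 545] [298.20733945 110.33027523] [0.4342 0.2589 0.1058]
[186 101  19  21 306] [195.76470588 110.75490196] [0.4577 0.3738 0.1058]
[248 102  19  19 220] [257.13636364 110.41363636] [0.443  0.3048 0.1058]
top ((0.3020386296093278, 0.5229466815649406), 0.6631518655353122)
[[204.6 222.4]
 [226.2 227.1]
 [216.9 218.2]
 [225.  180. ]]
scene ((-0.06782579457774496, 0.024525516412278847), 1.026398441294829)
[[215.5 154.1]
 [210.  166. ]
 [218.7 160.7]
 [253.4 161.7]]
[[217.5 105.3]
 [278.2 105.5]
 [247.8  86.4]
 [247.7 -38.2]]
```

View pics/scene6z.png

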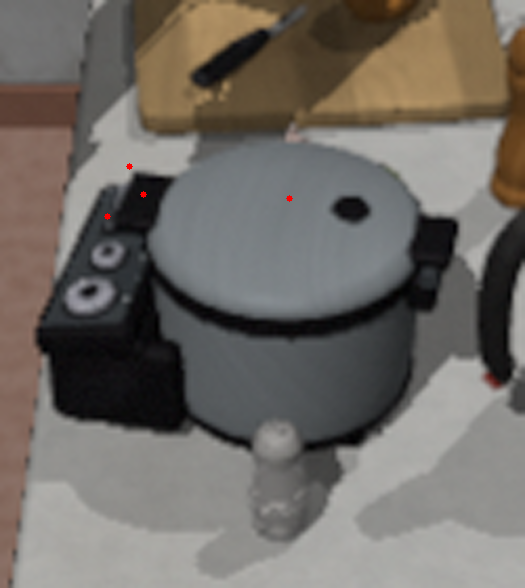

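View pics/w6z.png

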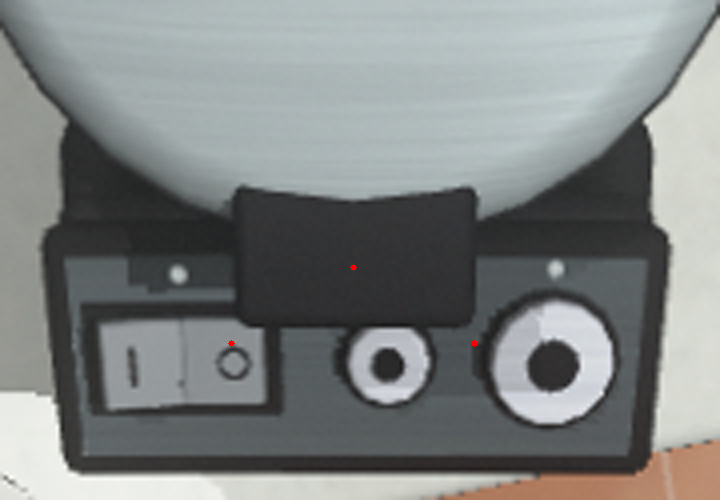

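The console hasn't shifted, since the key positions are unchanged to within 1 mm. The lid looks shut, but the -11 N sideways force on the tool suggests the tip was close to the dome edge. I'll press again lightly, further forward on the tab, to confirm the stop height.

>>> {"name": "arm_command", "arguments": {"fingers": [1,1,1,1,1,1,1,1], "dp": [[0.038,-0.005,-0.04],[0.038,-0.005,-0.04],[0,0,-0.04],[0,0,-0.02],[0,0,-0.01],[0,0,0],[0,0,0],[0,0,0]], "roll": [0,0,0,0,0,0,0,0]}}

```text
t: 7.45
eef_pos: [0.4541, 0.3095, 0.164]
ee_rot: [3.125, 0.001, -0.208]
force: [0.6, 1.4, -0.1]
width: 0.0001
```

>>> {"name": "arm_command", "arguments": {"fingers": [1,1,1,1], "dp": [[0.004,0.001,-0.004],[0,0,-0.003],[0,0,-0.001],[0,0,0]], "roll": [0,0,0,0]}}

```text
t: 7.85
eef_pos: [0.4594, 0.3124, 0.1588]
ee_rot: [3.13, -0.002, -0.207]
force: [-0.4, -0.3, 0.5]
width: 0.0003
```

Run:
```python
from h import *
s=get_state(); print(s["eef_pos"],s["force"])
```

```text
[0.45940343 0.3123841  0.15879099] [-0.43227948 -0.34268291  0.4682518 ]
```

>>> {"name": "arm_command", "arguments": {"fingers": [1,1,1], "dp": [[0,0,-0.002],[0,0,-0.002],[0,0,0]], "roll": [0,0,0]}}

```text
t: 8.15
eef_pos: [0.4594, 0.3125, 0.1549]
ee_rot: [3.131, -0.002, -0.207]
force: [-0.4, -0.2, -0.2]
width: 0.0006
```

>>> {"name": "arm_command", "arguments": {"fingers": [1,1], "dp": [[0,0,-0.001],[0,0,0]], "roll": [0,0]}}

```text
t: 8.35
eef_pos: [0.4593, 0.3124, 0.1537]
ee_rot: [3.131, -0.002, -0.207]
force: [0.6, -0.3, 0.9]
width: 0.0004
```

>>> {"name": "arm_command", "arguments": {"fingers": [1,1], "dp": [[0,0,-0.001],[0,0,0]], "roll": [0,0]}}

```text
t: 8.55
eef_pos: [0.4596, 0.3126, 0.1534]
ee_rot: [3.131, -0.003, -0.207]
force: [-0.6, -0.4, 0.4]
width: 0.0007
```

>>> {"name": "arm_command", "arguments": {"fingers": [1,1], "dp": [[0,0,-0.0015],[0,0,0]], "roll": [0,0]}}

```text
t: 8.75
eef_pos: [0.4598, 0.3128, 0.1535]
ee_rot: [3.132, -0.003, -0.206]
force: [0.4, 0.1, -0.7]
width: 0.0003
```

>>> {"name": "arm_command", "arguments": {"fingers": [1], "dp": [[0,0,-0.002]], "roll": [0]}}

```text
t: 8.85
eef_pos: [0.46, 0.313, 0.1529]
ee_rot: [3.133, -0.004, -0.205]
force: [-8.7, -2.5, 24.5]
width: 0.0009
```

Both presses stopped firmly at z = 0.1529, which matches the shut tab height of 0.153, so the lid is shut. Next is the rocker.

>>> {"name": "arm_command", "arguments": {"fingers": [1,1,1,1,1,1,1,1], "dp": [[0,0,0.002],[0,0,0.02],[0,0,0.03],[0,0.035,0.01],[0,0.033,0],[0,0,0],[0,0,0],[0,0,0]], "roll": [0,0,0,0,0,0,0,0]}}

```text
t: 9.65
eef_pos: [0.4594, 0.3822, 0.2155]
ee_rot: [3.132, -0.003, -0.207]
force: [-0.6, -0.6, 0.8]
width: 0.0003
```

Run:
```python
from h import *
s=get_state(); print(s["eef_pos"],s["force"])
cv2.imwrite("pics/w7.png",grab_frame("wrist"))
```

```text
[0.45943181 0.38218182 0.21552723] [-0.55298055 -0.64782738  0.84869929]
```

View pics/w7.png

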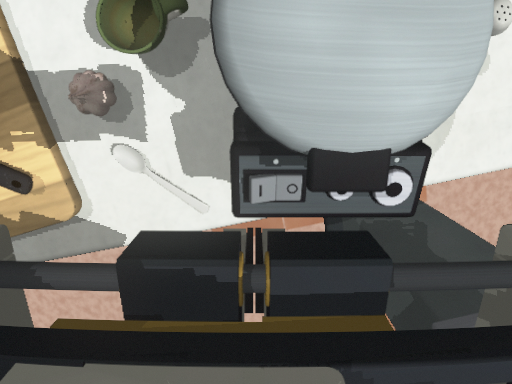

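The rocker's left half spans columns 250–275 and the bar is at 261. The tip, at column 254, sits over its left end. Lowering now.

>>> {"name": "arm_command", "arguments": {"fingers": [1,1,1,1,1,1], "dp": [[0,0,-0.04],[0,0,-0.04],[0,0,-0.015],[0,0,-0.004],[0,0,0],[0,0,0]], "roll": [0,0,0,0,0,0]}}

```text
t: 10.3
eef_pos: [0.4604, 0.3786, 0.1155]
ee_rot: [3.134, -0.005, -0.21]
force: [0.2, -0.8, 0.8]
width: 0.0006
```

>>> {"name": "arm_command", "arguments": {"fingers": [1,1,1,1], "dp": [[-0.001,0.002,-0.002],[0,0,-0.002],[0,0,-0.002],[0,0,-0.002]], "roll": [0,0,0,0]}}

```text
t: 10.7
eef_pos: [0.4608, 0.3825, 0.1108]
ee_rot: [3.14, -0.007, -0.21]
force: [1.2, 0.5, 1.9]
width: 0.0003
```

>>> {"name": "arm_command", "arguments": {"fingers": [1,1,1], "dp": [[0,0,-0.002],[0,0,-0.002],[0,0,-0.002]], "roll": [0,0,0]}}

```text
t: 11.0
eef_pos: [0.4617, 0.3835, 0.1056]
ee_rot: [-3.14, -0.009, -0.209]
force: [-2.0, -0.6, 9.9]
width: 0.0005
```

The rocker has reached its stop: 9.9 N at z = 0.1056, where I predicted 0.1058. I'll back off and look.

>>> {"name": "arm_command", "arguments": {"fingers": [1,1,1,1,1,1,1,1], "dp": [[0,0,0.003],[0,0,0.04],[0,0,0.05],[-0.03,-0.02,0.05],[-0.04,-0.03,0.05],[-0.015,-0.01,0.02],[0,0,0],[0,0,0]], "roll": [0,0,0,0,0,0,0,0]}}

```text
t: 11.8
eef_pos: [0.389, 0.3309, 0.2974]
ee_rot: [3.136, -0.004, -0.211]
force: [0.6, -0.4, -0.7]
width: 0.0006
```

Run:
```python
from h import *
import pickle
s=get_state(); print(s["t"],s["eef_pos"],s["ee_rot"],s["force"]); c=wristcal(s); pickle.dump(c,open("w8.pkl","wb"))
a=grab_frame("wrist"); cv2.imwrite("pics/w8.png",a)
g=cv2.cvtColor(a,cv2.COLOR_BGR2GRAY)
for r in(("large",.4342,.2589,.1058),("tabshut",.4698,.3092,.153)): print(proj(c,np.array(r[1:])))
cv2.imwrite("pics/w8z.png",cv2.resize(a[20:160,160:360],None,fx=4,fy=4,interpolation=cv2.INTER_CUBIC))
```

```text
11.8 [0.38895748 0.33094415 0.29742865] [ 3.1357367  -0.00409014 -0.21056205] [ 0.55231596 -0.35003521 -0.7148178 ]
[[309.41965144 116.01109397]]
[[257.89518811  91.51512321]]
```

View pics/w8z.png

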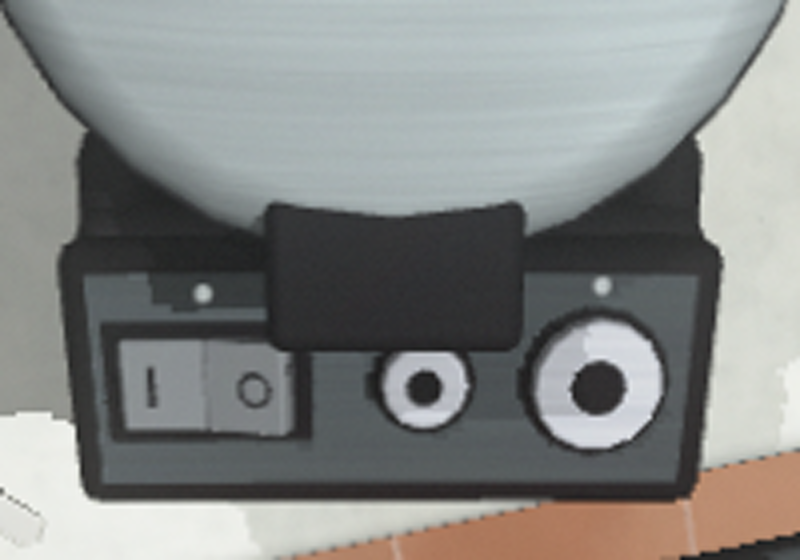

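The bar half of the rocker is now level and the ring half is raised. The large key projects where it was measured, at (309,116), so the cooker hasn't moved. Now the large key, with the tip offset a few mm outward to clear the tab.

>>> {"name": "arm_command", "arguments": {"fingers": [1,1,1,1,1,1,1], "dp": [[0.02,-0.04,-0.02],[0.02,-0.035,-0.03],[0,0,-0.04],[0,0,-0.03],[0,0,0],[0,0,0],[0,0,0]], "roll": [0,0,0,0,0,0,0]}}

```text
t: 12.55
eef_pos: [0.4311, 0.2526, 0.1673]
ee_rot: [3.125, 0.001, -0.211]
force: [0.9, -0.2, -0.2]
width: 0.0003
```

>>> {"name": "arm_command", "arguments": {"fingers": [1,1,1,1,1,1], "dp": [[0,0.003,-0.03],[0,0,-0.015],[0,0,-0.004],[0,0,0],[0,0,0],[0,0,0]], "roll": [0,0,0,0,0,0]}}

```text
t: 13.15
eef_pos: [0.4353, 0.2618, 0.1253]
ee_rot: [3.136, -0.006, -0.207]
force: [0.2, 0.0, -0.3]
width: 0.0005
```

>>> {"name": "arm_command", "arguments": {"fingers": [1,1,1,1,1], "dp": [[-0.004,-0.005,0],[0,0,-0.007],[0,0,-0.004],[0,0,0],[0,0,0]], "roll": [0,0,0,0,0]}}

```text
t: 13.65
eef_pos: [0.4313, 0.2568, 0.1151]
ee_rot: [3.139, -0.008, -0.207]
force: [-0.5, -0.1, -0.3]
width: 0.0002
```

Run:
```python
from h import *
s=get_state(); print(s["eef_pos"],s["force"])
a=grab_frame("scene")[105:225,175:275]; cv2.imwrite("pics/s9.png",cv2.resize(a,None,fx=5,fy=5,interpolation=cv2.INTER_CUBIC))
```

```text
[0.43130581 0.25676035 0.11510091] [-0.48491102 -0.08268518 -0.29901924]
```

View pics/s9.png

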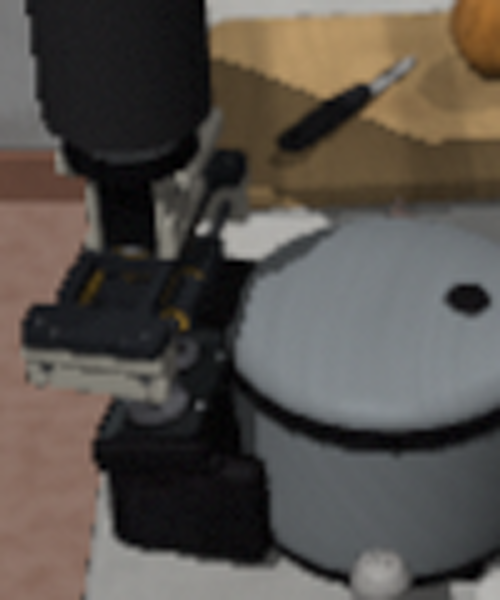

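The tip is over the large key. Pressing.

>>> {"name": "arm_command", "arguments": {"fingers": [1,1,1,1,1,1], "dp": [[0,0,-0.003],[0,0,-0.002],[0,0,-0.002],[0,0,-0.002],[0,0,-0.002],[0,0,-0.002]], "roll": [0,0,0,0,0,0]}}

```text
t: 14.3
eef_pos: [0.4324, 0.2571, 0.102]
ee_rot: [3.139, -0.009, -0.207]
force: [-2.3, -3.0, 17.0]
width: 0.0007
```

The key bottomed out: 17 N at z = 0.102, as predicted. Releasing straight up.

>>> {"name": "arm_command", "arguments": {"fingers": [1,1,1,1,1,1,1,1], "dp": [[0,0,0.003],[0,0,0.03],[0,0,0.05],[-0.02,0.03,0.05],[-0.025,0.03,0.05],[0,0.01,0.01],[0,0,0],[0,0,0]], "roll": [0,0,0,0,0,0,0,0]}}

```text
t: 15.1
eef_pos: [0.3922, 0.3156, 0.2802]
ee_rot: [3.137, -0.005, -0.209]
force: [-0.2, 0.2, 0.1]
width: 0.0005
```

Run:
```python
from h import *
s=get_state(); print(s["t"],s["eef_pos"],s["force"]); c=wristcal(s)
a=grab_frame("wrist")
t=grab_frame("top"); sc=grab_frame("scene"); cv2.imwrite("pics/top10.png",t);cv2.imwrite("pics/scene10.png",sc)
print(proj(c,np.array([[.4342,.2589,.1058],[.4435,.3048,.1058]])))
g=cv2.cvtColor(a,cv2.COLOR_BGR2GRAY);m=((g>150)*255).astype(np.uint8);m[:80]=0;m[150:]=0;m[:,:180]=0
n,l,st,ce=cv2.connectedComponentsWithStats(m)
for i in range(1,n):
    if 100<st[i,4]<900: print(st[i],onz(c,*(st[i,:2]+(st[i,2:4]-1)/2),.1058).round(4))
for nm,(r0,r1,c0,c1) in (("top",(110,245,60,180)),("scene",(155,245,230,270))):
    A,B=[cv2.imread(f"pics/{nm}{k}.png",0)[r0:r1,c0:c1].astype(np.float32) for k in(6,10)]
    print(nm,cv2.phaseCorrelate(A,B))
z1=cv2.resize(a[0:160,140:380],None,fx=3.3,fy=3.3,interpolation=cv2.INTER_CUBIC);cv2.imwrite("pics/w10z.png",z1)
```

```text
15.1 [0.39221308 0.31555981 0.28020689] [-0.23811525  0.18631467  0.06440657]
[[298.47863305 123.3128968 ]
 [253.09144674 123.6261423 ]]
[283 107  32  33 653] [0.4345 0.2588 0.1058]
[243 116  21  19 240] [0.4422 0.3052 0.1058]
top ((0.04219192100052993, 0.627108020749958), 0.581527752817413)
scene ((0.05353601111152528, 0.014126687740350974), 0.9943792143132951)
```

View pics/w10z.png

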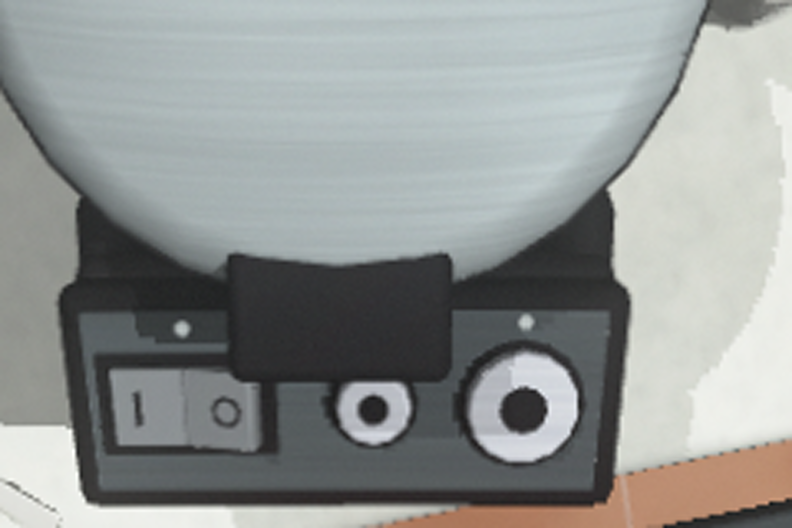

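View pics/scene10.png

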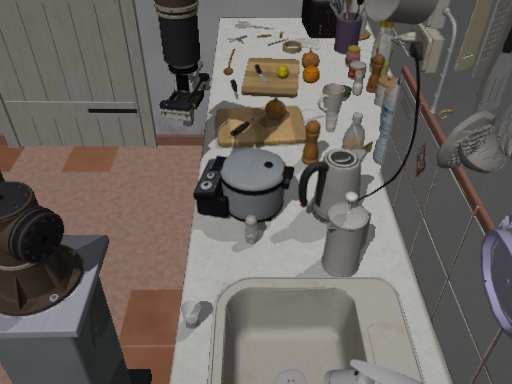

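The lid is shut, the rocker is on, the large key is back up at its measured spot, and nothing else has moved. The tool is clear, so I'm handing in.

```bash
python3 -c "
from station import *
print(job_done())"
```

```text
the job is handed in; nothing more can be done
None
```

I closed the lid at its tab, switched the rocker on at its bar end, then pressed the large key fully down and let it spring back. I did it in that order with shut fingertips and handed in at about 15 s of the 48 s.

- **Lid:** it stopped firmly at a tip height of 0.1529 m on two presses of 23–25 N, against 0.153 m when shut. That is firmer than a light touch, because I pressed again to confirm the stop. With the force off, the tip rested about 0.5 mm higher, which may be the seal springing back.
- **Rocker:** it stopped at 0.1056 m with 9.9 N (0.1058 m predicted). The picture shows the bar half level and the ring half raised.
- **Large key:** it bottomed at 0.102 m with 17 N, as predicted, and in the last picture it was back up. The small key was not touched.
- **Cooker and surroundings:** the keys were measured within about 2 mm of their first positions, and the scene camera showed less than 0.1 pixel of shift around the drum and salt shaker.

**Checks that disagreed:**
- The projected shut-tab position was off by about 2 pixels in the wrist and scene pictures. I put that down to calibration and relied on the felt stop.
- The top camera's shift check read 0.6 pixel over the area left of the cooker with a weak match, probably because of the arm's shadow.

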